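# Weigh out a walnut with the tongs

### The job

Take the sprung tongs from their rest and use them, never the gripper itself, to pick the walnut off the tasting board. Lower it into the steel pan of the scale before you let go of it, then lay the tongs back on their rest as they were and let go of them.

Things in the scene. Friction and masses are not known exactly. Their poses are not given: they have to be found in the camera images.
- tongs: Sprung steel tongs with two red grip pads, lying on the rest. Origin: midway between the pads; x points to the jaws (bow ends at x -75 mm), y across the arms, z up. Pads 36 mm long, z -10 to +10 mm, 49 mm over their outer faces when open. Springs: 4 N per pad to start closing, 8 N to reach the walnut. Squeezed to 45 mm they are held with jaws open; 37 mm shuts them on the walnut, stop 32 mm.
- jaws (a point): Point midway between the tongs' V-shaped cupped jaws, at mid height: 85 mm along the tongs' x from their origin and 22 mm lower. Jaws 34 mm long (x), 20 mm high; 51 mm between their nearest edges when open, 80 mm over all. They close evenly about this point. The tongs weigh 90 g.
- walnut: Brown ridged walnut, largest of three nuts standing in a row on the pale wooden tasting board (the others, 75 mm or more apart along world y, board turned up to 0.2 rad: tan almond, dark chestnut, both lower). Round from above, 34 mm across, 32 mm high, widest 13 to 21 mm up. Origin: centre of its flat underside, z up. About 14 g. The board is 12 mm thick, 100 by 240 mm.
- pan (a point): Centre of the upper face of the floor of the scale's shallow round steel pan, z up, 62 mm above the table. The flat floor is 83 mm in radius; the rim stands 8 mm above it. The scale's white body under it is 190 mm square.
- tongs_rest: Fixed dark wooden tongs rest: base 120 (x) by 85 by 8 mm, two cross ribs 75 mm wide (y), 8 mm thick, at x -40 and +40 mm, tops 40 mm above the table. Origin: centre of its underside, on the table. The tongs lie level on the ribs, their origin 50 mm above the rest's, their x along the rest's x, with free space for fingers beside the pads, between the ribs.
Not all that is in view belongs to the job. What is meant by the tongs_rest is not orange, pink or purple, and is the smaller of those in its own colour.

How it is judged:
By the outcome, as a careful person would: the job done as asked, in the order asked, and still so for the second after the job is handed in, with the robot touching nothing.
It also fails if it takes over 72 s, if anything falls off the work surface, if the arm or the gripper's body presses on something with over 40 N, if the wrist force passes 120 N, or if a joint passes its speed limit or range.

### The arm

A 7-joint arm with a two-finger parallel gripper is mounted at the origin on the work surface. World frame = base frame: x ahead of the robot, y to its left, z up, the work surface at z = 0. Lengths are in m, angles in rad, forces in N, time in s.
With the tool pointing down it reaches from about 0.425 to 0.925 m from the base axis. Payload 6.8 kg.
Tool frame: the origin (TCP) lies at the very end of the fingers, on their centre line; the grasp point (between the pads) lies 19 mm behind it (bot.grasp_offset is the distance from the TCP to the grasp point, in m); z points along the fingers, y is the direction in which the jaws open and shut (so a half turn about z gives the same grasp; the last joint's range is limited). The gripper opens to 85 mm and grips with 20 to 120 N. Pads are 22 mm wide; open, the fingers measure 114 mm over their backs; the gripper's body (76 mm by 85 mm) begins 54 mm behind the grasp point. The pads swing forward as they close: fully open they stand 13 mm farther back than shut.
Start: joints at [1.176, 0.477, 0.022, 1.555, -0.011, 1.109, -0.083], TCP at [0.191, -0.647, 0.231] pointing down, gripper open.
Joint ranges: [-2.96, 2.96], [-0.34, 2.1], [-1.41, 1.46], [0.24, 2.44], [-1.37, 4.51], [0.17, 1.92], [-2.96, 2.96]. Speed limits (rad/s): [2.39, 2.39, 3.14, 3.14, 3.14, 3.14, 3.14].

### API

Orientations are given as a unit quaternion [w, x, y, z].
In Python, from station import monitor, cams, bot, finder gives the robot as it stands.
- The arm moves only by the tool jog_arm, never from a script. Its argument "plan" is a list of rows, each an object of numbers: "x", "y", "z": the shift along the tool's x, y, z as a fraction of full scale; "wx", "wy", "wz": the turn, a rotation vector about the tool's x, y, z as a fraction of full scale. A call has 1 to 12 rows; each row is the pose to reach, as a shift and turn from the pose measured when the call began, along the tool's axes at that moment, turning the shorter way round; what a row does not reach only later rows make up. Full scale, the value 1, is 20 cm for a shift and 180 degrees for a turn. A row lasts 1/12 s, in which the tool goes at most 41.7 mm and 7.16 degrees, less where a joint would pass 70% of its speed; a pose out of reach is approached as far as the arm can. A call with a number of a shift or a turn outside -1 to 1 is refused whole. A call with a gripper value outside its range is refused whole. "hand" is the opening, from -1 (shut) to 1 (fully open), set as the call begins (left out, the last holds). The fingers move at their own pace and stop on an object; "grip_force" is the grip in N (left out, the last holds). Time passes only in rows, so rows that repeat a pose let the fingers close. It gives the time, the measured TCP pose, the force and the opening at its end, in the units of the state.
- monitor.get_obs(): the state, without advancing time (a new reading comes with each control period).
- cams.read_camera(name): name is "scene" or "top" or "wrist"; returns the picture (400x640x3 uint8, red, green, blue); there is no depth.
- cams.get_calibration(name): a dict with "fx", "fy", "cx", "cy" (pixels), "distortion" ([k1, k2, p1, p2, k3] as OpenCV has them; the pictures are not rectified), "extrinsics" (4x4, takes a point from world to camera coordinates). Camera axes: x right, y down, z forward; pixel columns grow to the right and rows downward; lengths in m; the calibration is good to about 2 mm. A picture is of the moment at which its call begins: read the wrist's pose just before it. get_calibration takes no time and is no camera call; for the wrist camera it gives the pose at the moment of the call.
- bot.hand_in(): hands the job in, once; it reports no verdict.
Trained networks look in the newest picture that a camera, given by its name, has taken for a name from the list of things; names that differ only in an ending like _2 or _b are one class to them, and where a whole thing is asked for, a point or a joint stands for the part that bears it (a point fixed in the world has none). Each returns a list of dicts, best first, with "confidence" (0 to 1); they miss things now and then, are a little off and sometimes report something else, mostly with a low value. They report only what shows in the picture. A call takes as long as a camera call. They do not tell look-alikes from the thing itself.
- finder.find_in(camera, target): "bbox" ([left, top, width, height] in pixels, round what is visible of it).
- finder.place_of(camera, target): "location" ([column, row] in pixels: a listed point, or the origin of a listed thing).
The state is a dict: "t": time; "q": joint angles; "joint_vel": joint speeds; "joint_torque": joint torques, N m; "eef_pos": TCP position; "tool_rot": TCP orientation; "contact_force": force on the tool from outside, world axes, zero at the start; "torque": the same for the moment, N m; "gripper_width": opening from 0.0 (shut) to 1.0 (fully open).
Only numpy, scipy, OpenCV 4.12 (cv2) and the standard library are available. Lean on these libraries where they do the work, as an engineer would, in place of code of your own. Each camera call takes 0.05 s, during which the arm holds its last target. There are 200 camera calls.

## Working session

There is one attempt and no reset: what is moved stays moved. The work goes in short steps, Python scripts to look and compute and a tool call to move; the robot and the scene stay as the last step left them, time stands still between calls to the robot, and variables do not carry over. Pictures are saved under pics/ and viewed, about 8 in all and at most 12, crops included, and the job is handed in when it is done.

Besides the shell and the picture viewer there is one more tool, called after "Call:" as name(argument=value, ...), one argument or row to a line, values as JSON. jog_arm: Moves the arm, as the interface text tells. Shift numbers are shares of 20 cm and turn numbers shares of 180 degrees, none past 1 either way. Its arguments: {"type":"object","properties":{"plan":{"type":"array","items":{"type":"object","properties":{"x":{"type":"number","minimum":-1,"maximum":1},"y":{"type":"number","minimum":-1,"maximum":1},"z":{"type":"number","minimum":-1,"maximum":1},"wx":{"type":"number","minimum":-1,"maximum":1},"wy":{"type":"number","minimum":-1,"maximum":1},"wz":{"type":"number","minimum":-1,"maximum":1}}}},"hand":{"type":"number"},"grip_force":{"type":"number"}},"required":["plan"]}

```bash
ls; mkdir -p pics
python3 - <<'E'
from station import monitor,cams,bot,finder
import cv2
print(monitor.get_obs()); print(bot.grasp_offset)
ims=[]
for c in("scene","top"):
    im=cams.read_camera(c); cv2.imwrite(f"pics/{c}0.png",im[:,:,::-1])
    k=cams.get_calibration(c); print(c,k)
    for n in("tongs","jaws","walnut","pan","tongs_rest"):
        print(n,[(d["confidence"],d["location"]) for d in finder.place_of(c,n)][:4])
E
```

```text
pics
{'t': 0.0, 'q': array([ 1.17590652,  0.47777595,  0.02233907,  1.55644948, -0.01146516,
        1.10932013, -0.08307816]), 'joint_vel': array([ 1.91691866e-03,  6.82716208e-05,  3.21349255e-04, -3.41255645e-04,
       -1.74915583e-04, -1.03069588e-03, -3.66323552e-04]), 'joint_torque': array([-5.76555158e-04, -5.96444607e+01,  1.60792831e+00, -2.81196070e+01,
        1.24897849e-02,  9.23870655e-03, -2.49629880e-05]), 'eef_pos': array([ 0.19074766, -0.6468661 ,  0.23034275]), 'tool_rot': array([-8.87411492e-04,  9.89731885e-01,  1.42933421e-01, -2.11931600e-04]), 'contact_force': array([-0.34986461, -0.70171448,  0.03001882]), 'torque': array([ 0.00752507, -0.02462019, -0.01623803]), 'gripper_width': 0.9996596188106276}
0.0187
scene {'fx': 478.8169189967906, 'fy': 478.8169189967906, 'cx': 318.85475993123043, 'cy': 198.62164878194827, 'distortion': array([0.04874004, 0.        , 0.        , 0.        , 0.        ]), 'extrinsics': array([[ 0.36598048,  0.93058173, -0.00871347, -0.12813146],
       [ 0.53633176, -0.21856256, -0.81521693, -0.18798197],
       [-0.76053042,  0.293680
[... 396 characters left out ...]
41409, 'cy': 199.7916374748143, 'distortion': array([0.01601267, 0.        , 0.        , 0.        , 0.        ]), 'extrinsics': array([[ 2.62157823e-03, -9.99806956e-01, -1.94724780e-02,
        -3.28955411e-02],
       [-9.85169920e-01,  7.58531758e-04, -1.71579875e-01,
         4.68174715e-01],
       [ 1.71561523e-01,  1.96335097e-02, -9.84977751e-01,
         1.39262638e+00],
       [ 0.00000000e+00,  0.00000000e+00,  0.00000000e+00,
         1.00000000e+00]])}
tongs [(0.81, [411.7, 171.1])]
jaws [(0.72, [403.2, 151.6])]
walnut [(0.42, [328.2, 157.3])]
pan [(0.61, [203.1, 174.3])]
tongs_rest [(0.91, [447.4, 265.7]), (0.88, [373.8, 233.9]), (0.83, [403.8, 177.4]), (0.82, [458.7, 190.4])]
```

View pics/scene0.png

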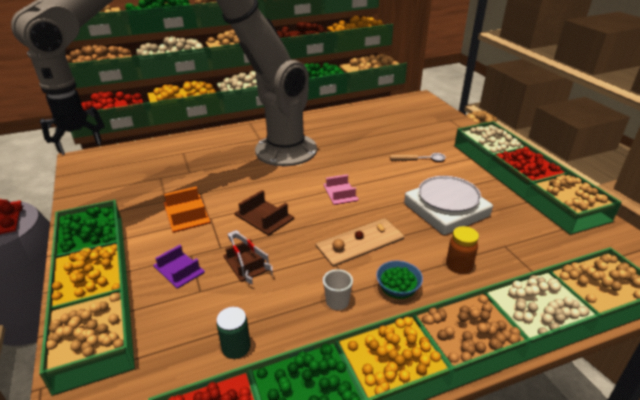

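View pics/top0.png

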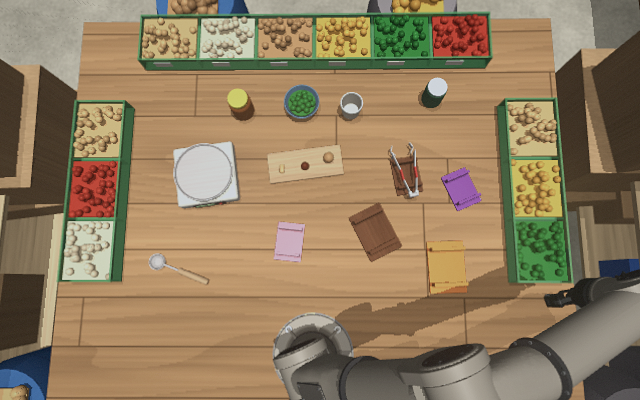

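The top view shows the tongs lying on the smaller dark rest at about (405,173). The larger brown rest at (375,232) is a decoy. The walnut is at (328,157) and the pan at (204,172).

```bash
cat > h.py <<'E'
from station import monitor,cams,bot,finder
import cv2,numpy as np
from scipy.spatial.transform import Rotation as R
def onplane(c,px,z,k=None):
    k=k or cams.get_calibration(c)
    K=np.array([[k["fx"],0,k["cx"]],[0,k["fy"],k["cy"]],[0,0,1]])
    u=cv2.undistortPoints(np.array([[px]],float),K,k["distortion"])[0,0]
    E=k["extrinsics"];o=-E[:3,:3].T@E[:3,3];d=E[:3,:3].T@np.array([u[0],u[1],1])
    return o+d*(z-o[2])/d[2]
def proj(c,P,k=None):
    k=k or cams.get_calibration(c)
    K=np.array([[k["fx"],0,k["cx"]],[0,k["fy"],k["cy"]],[0,0,1]])
    E=k["extrinsics"]
    return cv2.projectPoints(np.array(P,float).reshape(-1,3),cv2.Rodrigues(E[:3,:3])[0],E[:3,3],K,k["distortion"])[0][:,0]
def tool():
    s=monitor.get_obs();q=s["tool_rot"]
    return s["eef_pos"],R.from_quat(np.r_[q[1:],q[0]]),s
def toolR(yaw): # tool z down, tool x at world yaw
    c,s=np.cos(yaw),np.sin(yaw); x=[c,s,0];z=[0,0,-1];y=np.cross(z,x)
    return R.from_matrix(np.c_[x,y,z])
def delta(p,Rt):
    p0,R0,_=tool()
    print("shift",np.round(R0.inv().apply(np.array(p)-p0)/.2,4),"turn",np.round((R0.inv()*Rt).as_rotvec()/np.pi,4))
E
python3 - <<'E'
from h import *
Z=dict(tongs=.05,jaws=.028,walnut=.012,pan=.062)
for c in("scene","top"):
    cams.read_camera(c)
    for n,z in Z.items():
        for d in finder.place_of(c,n)[:2]: print(c,n,d["confidence"],onplane(c,d["location"],z).round(4))
    for d in finder.place_of(c,"tongs_rest"): print(c,'rest',d["confidence"],onplane(c,d["location"],0).round(4))
p,r,s=tool();print(p,r.as_matrix().round(3))
k=cams.get_calibration("wrist");E=k["extrinsics"];print("cam in tool",r.inv().apply(-E[:3,:3].T@E[:3,3]-p).round(3),(E[:3,:3]@r.as_matrix()).round(2),k["fx"])
im=cams.read_camera("top")[:,:,::-1];cv2.imwrite("pics/t1.png",cv2.resize(im[120:220,240:440],None,fx=4,fy=4,interpolation=cv2.INTER_CUBIC))
E
```

```text
scene tongs 0.79 [ 0.5515 -0.291   0.05  ]
scene jaws 0.61 [ 0.6328 -0.2739  0.028 ]
scene walnut 0.57 [ 0.6211 -0.055   0.012 ]
scene pan 0.83 [0.555  0.3504 0.062 ]
scene rest 0.97 [ 0.2677 -0.4187  0.    ]
scene rest 0.95 [ 0.5221 -0.4653 -0.    ]
scene rest 0.86 [ 0.3856 -0.1926 -0.    ]
scene rest 0.77 [ 0.5576 -0.2916  0.    ]
scene rest 0.62 [ 0.3501  0.0869 -0.    ]
top tongs 0.73 [ 0.559  -0.3093  0.05  ]
top jaws 0.8 [ 0.6362 -0.2908  0.028 ]
top jaws 0.24 [ 0.541  -0.2854  0.028 ]
top walnut 0.41 [ 0.6119 -0.0472  0.012 ]
top pan 0.92 [0.5463 0.3449 0.062 ]
top rest 0.98 [ 0.5539 -0.2875  0.    ]
top rest 0.71 [ 0.3631 -0.1945  0.    ]
top rest 0.71 [ 0.5119 -0.4698  0.    ]
top rest 0.66 [0.3458 0.067  0.    ]
[ 0.1909563  -0.64746226  0.23131637] [[ 0.959  0.283  0.   ]
 [ 0.283 -0.959 -0.   ]
 [ 0.     0.    -1.   ]]
cam in tool [ 0.071 -0.    -0.142] [[-0.    1.   -0.  ]
 [-0.96 -0.   -0.28]
 [-0.28  0.    0.96]] 341.81823806391765
```

```bash
python3 -c "
from h import *
delta([.556,-.297,.20],toolR(.21))"
```

```text
shift [ 2.2463 -1.1645  0.1566] turn [ 0.     -0.      0.0244]
```

View pics/t1.png

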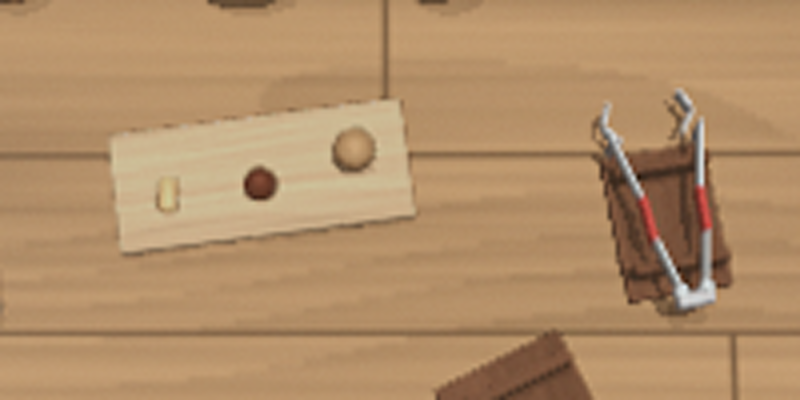

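The crop shows the V-shaped tongs with their jaws towards +x and their bow at the bottom, on the smaller dark rest. The walnut is at the right end of the board at crop (355,150).

Call:
jog_arm(
  plan=[
    {"x":1,"y":-0.52},
    {"x":1,"y":-0.52},
    {"x":1,"y":-0.52},
    {"x":1,"y":-0.52},
    {"x":1,"y":-0.52},
    {"x":1,"y":-0.52},
  ],
  hand=1,
)

```text
invalid input at $.plan[0]: expected keys x, y, z, wx, wy, wz
```

Call:
jog_arm(
  plan=[
    {"x":1,"y":-0.52},
    {"x":1,"y":-0.52},
    {"x":1,"y":-0.52},
    {"x":1,"y":-0.52},
    {"x":1,"y":-0.52},
    {"x":1,"y":-0.52},
  ],
)

```text
invalid input at $.plan[0]: expected keys x, y, z, wx, wy, wz
```

```bash
python3 -c "
from h import *
delta([.556,-.297,.20],toolR(.21))"
```

```text
shift [ 2.2463 -1.1645  0.1566] turn [ 0.     -0.      0.0244]
```

Call:
jog_arm(
  plan=[
    {"x":1,"y":-0.52,"z":0,"wx":0,"wy":0,"wz":0},
    {"x":1,"y":-0.52,"z":0,"wx":0,"wy":0,"wz":0},
    {"x":1,"y":-0.52,"z":0,"wx":0,"wy":0,"wz":0},
    {"x":1,"y":-0.52,"z":0,"wx":0,"wy":0,"wz":0},
    {"x":1,"y":-0.52,"z":0,"wx":0,"wy":0,"wz":0},
    {"x":1,"y":-0.52,"z":0,"wx":0,"wy":0,"wz":0},
  ],
  hand=1,
)

```text
t: 1.75
eef_pos: [0.359, -0.4858, 0.2316]
tool_rot: [-0.001, 0.989, 0.147, 0.002]
contact_force: [1.2, 0.6, -0.2]
gripper_width: 1.001
```

Call:
jog_arm(
  plan=[
    {"x":1,"y":-0.52,"z":0,"wx":0,"wy":0,"wz":0},
    {"x":1,"y":-0.52,"z":0,"wx":0,"wy":0,"wz":0},
    {"x":1,"y":-0.52,"z":0,"wx":0,"wy":0,"wz":0},
    {"x":1,"y":-0.52,"z":0,"wx":0,"wy":0,"wz":0},
    {"x":1,"y":-0.52,"z":0,"wx":0,"wy":0,"wz":0},
    {"x":1,"y":-0.52,"z":0,"wx":0,"wy":0,"wz":0},
  ],
)

```text
t: 2.25
eef_pos: [0.524, -0.3234, 0.2327]
tool_rot: [-0.002, 0.989, 0.149, 0.003]
contact_force: [0.3, 0.9, 1.0]
gripper_width: 1.001
```

```bash
python3 -c "
from h import *
delta([.556,-.297,.20],toolR(.21))"
```

```text
shift [ 0.191  -0.0785  0.1646] turn [-0.0008 -0.0018  0.0285]
```

Call:
jog_arm(
  plan=[
    {"x":0.19,"y":-0.08,"z":0.16,"wx":0,"wy":0,"wz":0.028},
    {"x":0.19,"y":-0.08,"z":0.16,"wx":-0.001,"wy":-0.002,"wz":0.028},
    {"x":0.19,"y":-0.08,"z":0.16,"wx":-0.001,"wy":-0.002,"wz":0.028},
    {"x":0.19,"y":-0.08,"z":0.16,"wx":-0.001,"wy":-0.002,"wz":0.028},
  ],
)

```text
t: 2.58
eef_pos: [0.5559, -0.2959, 0.2003]
tool_rot: [0.0, 0.994, 0.107, -0.001]
contact_force: [-0.7, -1.0, 0.7]
gripper_width: 1.004
```

```bash
cat > look.py <<'E'
from h import *
import sys
Z=dict(tongs=.05,jaws=.028,walnut=.012,pan=.062)
k=cams.get_calibration("wrist");p,r,s=tool();im=cams.read_camera("wrist")
print("tcp",p.round(4),"yaw",np.arctan2(*r.as_matrix()[[1,0],0]).round(4),"t",s["t"],"w",round(s["gripper_width"],3))
for n in sys.argv[2:]:
    for d in finder.place_of("wrist",n)[:2]: print(n,d["confidence"],d["location"],onplane("",d["location"],Z.get(n,0),k).round(4))
cv2.imwrite(f"pics/{sys.argv[1]}.png",im[:,:,::-1])
E
python3 look.py w1 tongs jaws walnut tongs_rest
```

```text
tcp [ 0.5559 -0.2959  0.2003] yaw 0.2139 t 2.5833 w 1.004
jaws 0.66 [69.9, 67.5] [ 0.6075 -0.0596  0.028 ]
walnut 0.58 [68.4, 69.3] [ 0.6047 -0.047   0.012 ]
tongs_rest 0.96 [469.5, 251.2] [ 0.5059 -0.4712  0.    ]
tongs_rest 0.59 [322.5, 175.3] [ 0.5545 -0.296   0.    ]
```

View pics/w1.png

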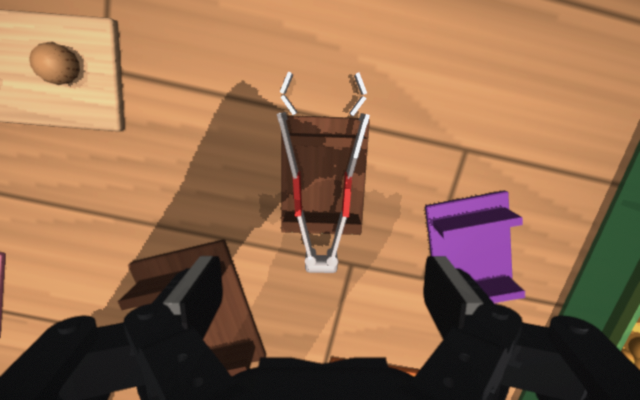

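The wrist view shows the tongs with their pads at about (297,197) and (347,196), the bow at (321,265), the jaws centred near (325,93), and the walnut at (56,62).

Run:
```python
from h import *
im=cv2.imread("pics/w1.png");k=cams.get_calibration("wrist")
hsv=cv2.cvtColor(im,cv2.COLOR_BGR2HSV)
m=((hsv[...,0]<8)|(hsv[...,0]>172))&(hsv[...,1]>170)&(hsv[...,2]>70)
m[:, :250]=0;m[:,400:]=0
n,l,st,ce=cv2.connectedComponentsWithStats(m.astype(np.uint8))
P=[]
for i in range(1,n):
    if st[i,4]>60:
        c=st[i]; print(c,ce[i].round(1)); P.append(onplane("",ce[i],.053,k))
P=np.array(P);print(P.round(4),P.mean(0).round(4),np.linalg.norm(P[0]-P[1]) if len(P)>1 else 0)
d=P[0]-P[-1] if P[0][1]>P[-1][1] else P[-1]-P[0]
print("yaw from pads",np.arctan2(-d[0],d[1]))
J=onplane("",(325,93),.038,k);B=onplane("",(321,264),.055,k);print("jaw",J,"bow",B,"yaw bj",np.arctan2(*(J-B)[[1,0]]))
L=[onplane("",q,.038,k) for q in((284,97),(366,97),(291,73),(358,73))]
print("yaws",[np.arctan2(-(a-b)[0],(a-b)[1]) for a,b in((L[0],L[1]),(L[2],L[3]))],np.linalg.norm(L[0]-L[1]))
# model overlay
def T(x,yaw,o): c,s=np.cos(yaw),np.sin(yaw);return np.array([[c,-s,0],[s,c,0],[0,0,1]])@x+o
for y in(.19,.21,.23):
  print(y,proj("",[T(np.array(v),y,P.mean(0)*[1,1,0]+[0,0,.05]) for v in([-75,0,0],[85,0,-12],[18,0,10],[-18,0,10])] and [T(np.array(v)/1e3,y,P.mean(0)*[1,1,0]+[0,0,.05]) for v in([-75,0,0],[85,0,-12])],k).round(1).tolist())
```

```text
[293 172   9  45 285] [297.1 195.6]
[342 172  10  46 306] [346.3 196.1]
[[ 0.5421 -0.2785  0.053 ]
 [ 0.5507 -0.3212  0.053 ]] [ 0.5464 -0.2998  0.053 ] 0.043533389352649256
yaw from pads 0.1980787139386759
jaw [ 0.63226583 -0.28458786  0.038     ] bow [ 0.48244448 -0.31262053  0.055     ] yaw bj 0.18496851736127887
yaws [np.float64(0.20859483992997646), np.float64(0.20875107764095638)] 0.07042779136295889
0.19 [[320.3, 270.9], [323.5, 95.6]]
0.21 [[321.9, 270.9], [321.5, 95.6]]
0.23 [[323.5, 270.9], [319.5, 95.6]]
```

```bash
python3 -c "
from h import *
delta([.5465,-.2998,.028],toolR(.2))"
```

```text
shift [-0.0429 -0.0048  0.869 ] turn [ 0.0007 -0.      0.0028]
```

Call:
jog_arm(
  plan=[
    {"x":-0.043,"y":-0.005,"z":0.2,"wx":0,"wy":0,"wz":0.003},
    {"x":-0.043,"y":-0.005,"z":0.4,"wx":0,"wy":0,"wz":0.003},
    {"x":-0.043,"y":-0.005,"z":0.55,"wx":0,"wy":0,"wz":0.003},
    {"x":-0.043,"y":-0.005,"z":0.68,"wx":0,"wy":0,"wz":0.003},
    {"x":-0.043,"y":-0.005,"z":0.78,"wx":0,"wy":0,"wz":0.003},
    {"x":-0.043,"y":-0.005,"z":0.85,"wx":0,"wy":0,"wz":0.003},
    {"x":-0.043,"y":-0.005,"z":0.87,"wx":0,"wy":0,"wz":0.003},
    {"x":-0.043,"y":-0.005,"z":0.87,"wx":0,"wy":0,"wz":0.003},
  ],
  hand=1,
  grip_force=20,
)

```text
t: 3.5
eef_pos: [0.5459, -0.3002, 0.0274]
tool_rot: [0.001, 0.995, 0.099, -0.0]
contact_force: [-0.1, -0.0, -0.4]
gripper_width: 0.999
```

```bash
python3 look.py w2 tongs jaws tongs_rest
```

```text
tcp [ 0.5459 -0.3002  0.0274] yaw 0.1987 t 3.5 w 0.999
tongs_rest 0.78 [319.0, 228.6] [ 0.5519 -0.2969  0.    ]
```

View pics/w2.png

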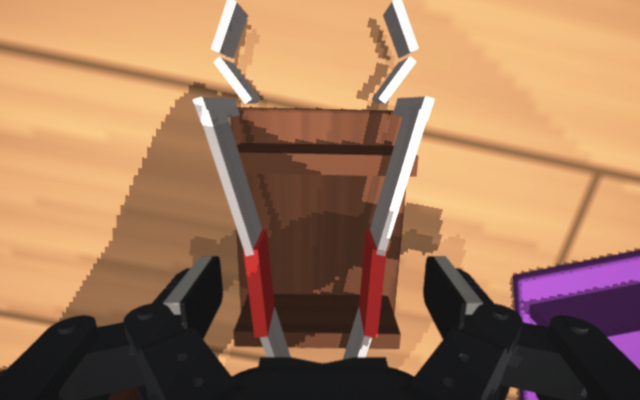

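Both pads (about 255 and 375) lie between the fingers, with the tongs' centre about 7 px left of the finger midline. I'll shift 2.5 mm, then close.

Call:
jog_arm(
  plan=[
    {"x":0,"y":-0.012,"z":0,"wx":0,"wy":0,"wz":0},
    {"x":0,"y":-0.012,"z":0,"wx":0,"wy":0,"wz":0},
    {"x":0,"y":-0.012,"z":0,"wx":0,"wy":0,"wz":0},
  ],
)

```text
t: 3.95
eef_pos: [0.5476, -0.298, 0.0302]
tool_rot: [0.002, 0.995, 0.1, 0.002]
contact_force: [-0.1, -0.0, -0.8]
gripper_width: 1.004
```

Call:
jog_arm(
  plan=[
    {"x":0,"y":0,"z":0,"wx":0,"wy":0,"wz":0},
    {"x":0,"y":0,"z":0,"wx":0,"wy":0,"wz":0},
    {"x":0,"y":0,"z":0,"wx":0,"wy":0,"wz":0},
    {"x":0,"y":0,"z":0,"wx":0,"wy":0,"wz":0},
    {"x":0,"y":0,"z":0,"wx":0,"wy":0,"wz":0},
    {"x":0,"y":0,"z":0,"wx":0,"wy":0,"wz":0},
  ],
  hand=0.06,
  grip_force=20,
)

```text
t: 4.45
eef_pos: [0.548, -0.2981, 0.0307]
tool_rot: [0.002, 0.995, 0.1, 0.002]
contact_force: [-0.1, 0.3, 4.9]
gripper_width: 0.529
```

```bash
python3 look.py w3 tongs jaws tongs_rest
```

```text
tcp [ 0.548  -0.2981  0.0307] yaw 0.1996 t 4.45 w 0.529
tongs_rest 0.65 [586.6, 351.2] [ 0.5062 -0.4721  0.    ]
```

View pics/w3.png

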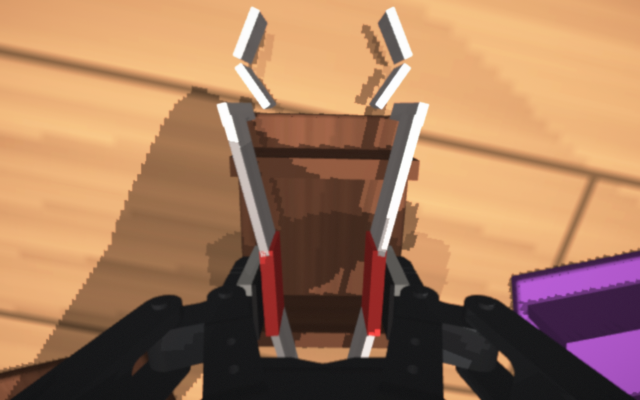

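The tongs are gripped at 0.529 (45 mm), with both fingers on the red pads. The jaws are still open and centred near column 322, rows 8–108. I'll lift them.

Call:
jog_arm(
  plan=[
    {"x":0,"y":0,"z":-0.05,"wx":0,"wy":0,"wz":0},
    {"x":0,"y":0,"z":-0.15,"wx":0,"wy":0,"wz":0},
    {"x":0,"y":0,"z":-0.3,"wx":0,"wy":0,"wz":0},
    {"x":0,"y":0,"z":-0.42,"wx":0,"wy":0,"wz":0},
    {"x":0,"y":0,"z":-0.5,"wx":0,"wy":0,"wz":0},
    {"x":0,"y":0,"z":-0.5,"wx":0,"wy":0,"wz":0},
  ],
)

```text
t: 5.15
eef_pos: [0.5495, -0.2987, 0.1349]
tool_rot: [0.004, 0.995, 0.099, 0.005]
contact_force: [0.1, 0.3, -1.3]
gripper_width: 0.533
```

```bash
python3 look.py w4 walnut jaws tongs tongs_rest
python3 - <<'E'
from h import *
k=cams.get_calibration("wrist");p,r,s=tool()
im=cv2.imread("pics/w4.png")
w=onplane("",[20,20],.012,k)
# jaws-in-tool from w3/w4 pictures uses camera-fixed frame: top edges lie 12mm below tongs origin
def intool(px,dz): # dz: height above TCP
    return r.inv().apply(onplane("",px,p[2]+dz,k)-p)
for q in((237,60),(408,60),(262,8),(392,8),(270,106),(376,106)): print(q,intool(q,.0075).round(4))
E
```

```text
tcp [ 0.5495 -0.2987  0.1349] yaw 0.1994 t 5.15 w 0.533
tongs_rest 0.84 [319.1, 187.0] [ 0.553  -0.2961  0.    ]
tongs_rest 0.56 [498.4, 277.0] [ 0.5025 -0.4724  0.    ]
(237, 60) [ 0.086  -0.0317 -0.0075]
(408, 60) [ 0.086   0.0314 -0.0072]
(262, 8) [ 0.1032 -0.0217 -0.0074]
(392, 8) [ 0.1033  0.0246 -0.0072]
(270, 106) [ 0.0695 -0.0202 -0.0074]
(376, 106) [ 0.0695  0.0202 -0.0073]
```

View pics/w4.png

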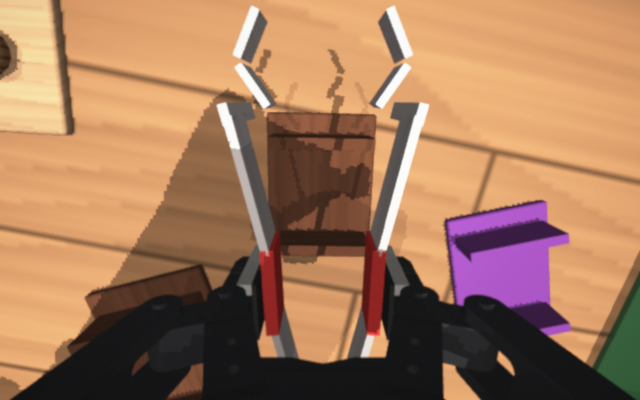

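The tongs are held straight, with the jaw centre at tool (+0.086, 0). The walnut is off to the left, so I'll move until the jaws are above it.

```bash
python3 -c "
from h import *
delta([.5225,-.065,.12],toolR(.2))"
```

```text
shift [ 0.1132 -1.1619  0.0421] turn [ 0.001  -0.0006 -0.0001]
```

Call:
jog_arm(
  plan=[
    {"x":0.01,"y":-0.08,"z":0,"wx":0,"wy":0,"wz":0},
    {"x":0.02,"y":-0.22,"z":0,"wx":0,"wy":0,"wz":0},
    {"x":0.04,"y":-0.38,"z":0,"wx":0,"wy":0,"wz":0},
    {"x":0.05,"y":-0.54,"z":0,"wx":0,"wy":0,"wz":0},
    {"x":0.06,"y":-0.68,"z":0,"wx":0,"wy":0,"wz":0},
    {"x":0.08,"y":-0.8,"z":0,"wx":0,"wy":0,"wz":0},
    {"x":0.1,"y":-0.92,"z":0.02,"wx":0,"wy":0,"wz":0},
    {"x":0.113,"y":-1,"z":0.02,"wx":0,"wy":0,"wz":0},
    {"x":0.113,"y":-1,"z":0.02,"wx":0,"wy":0,"wz":0},
  ],
)

```text
t: 6.15
eef_pos: [0.528, -0.0919, 0.1232]
tool_rot: [0.0, 0.995, 0.103, -0.0]
contact_force: [-1.2, 0.4, -0.8]
gripper_width: 0.528
```

```bash
python3 look.py w5 walnut jaws; python3 -c "
from h import *
delta([.5225,-.065,.12],toolR(.2))"
```

```text
tcp [ 0.528  -0.0919  0.1232] yaw 0.2058 t 6.15 w 0.528
walnut 0.56 [282.9, 80.7] [ 0.6059 -0.047   0.012 ]
shift [ 0.0033 -0.1652  0.0185] turn [ 0.0011 -0.0001 -0.0002]
```

View pics/w5.png

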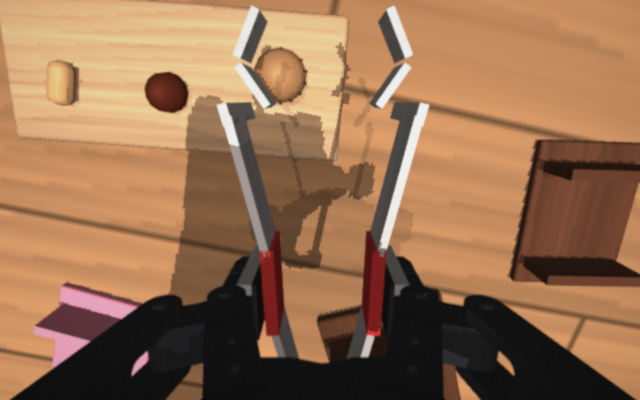

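The walnut shows at (281,75) inside the left jaw, with the chestnut at (166,92), about 75 mm away.

```bash
python3 -c "
from h import *
w=onplane('wrist',(281,75),.030);print(w)
w=(w+[.6059,-.047,0])/2
print(w);c,s=np.cos(.2),np.sin(.2)
delta([w[0]-.0862*c,w[1]-.0862*s,.09],toolR(.2))"
```

```text
[ 0.60937931 -0.05364681  0.03      ]
[ 0.60763966 -0.0503234   0.015     ]
shift [ 0.004  -0.153   0.1685] turn [ 0.0011 -0.0001 -0.0002]
```

Call:
jog_arm(
  plan=[
    {"x":0.002,"y":-0.06,"z":0.03,"wx":0.001,"wy":0,"wz":0},
    {"x":0.002,"y":-0.12,"z":0.08,"wx":0.001,"wy":0,"wz":0},
    {"x":0.002,"y":-0.145,"z":0.13,"wx":0.001,"wy":0,"wz":0},
    {"x":0.002,"y":-0.145,"z":0.16,"wx":0.001,"wy":0,"wz":0},
    {"x":0.002,"y":-0.145,"z":0.16,"wx":0.001,"wy":0,"wz":0},
  ],
)

```text
t: 6.72
eef_pos: [0.5218, -0.0693, 0.0899]
tool_rot: [-0.0, 0.995, 0.1, -0.001]
contact_force: [0.6, 0.1, -1.3]
gripper_width: 0.533
```

```bash
python3 look.py w6 walnut jaws
python3 - <<'E'
import cv2
im=cv2.imread("pics/w6.png")[0:130,200:440]
cv2.imwrite("pics/w6c.png",cv2.resize(im,None,fx=3,fy=3))
E
```

```text
tcp [ 0.5218 -0.0693  0.0899] yaw 0.1994 t 6.7167 w 0.533
walnut 0.56 [313.7, 74.4] [ 0.6059 -0.0466  0.012 ]
```

View pics/w6c.png

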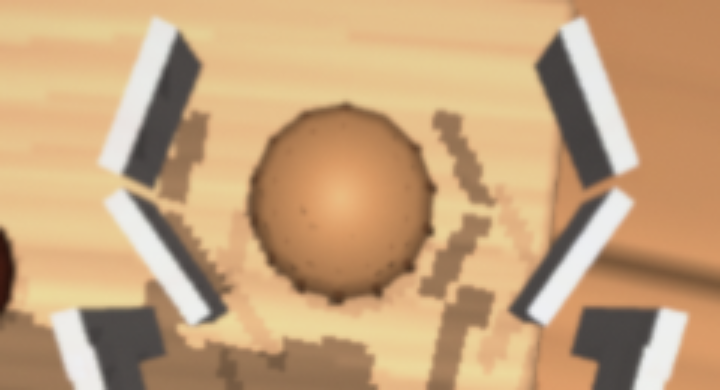

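The walnut's centre is at about (313.7,67) against a jaw centre column of 323, so I need 5.5 mm to the side and about 1 mm forward. Then I descend.

Call:
jog_arm(
  plan=[
    {"x":0.005,"y":-0.028,"z":0,"wx":0,"wy":0,"wz":0},
    {"x":0.006,"y":-0.028,"z":0.02,"wx":0,"wy":0,"wz":0},
    {"x":0.006,"y":-0.028,"z":0.06,"wx":0,"wy":0,"wz":0},
    {"x":0.006,"y":-0.028,"z":0.1,"wx":0,"wy":0,"wz":0},
    {"x":0.006,"y":-0.028,"z":0.12,"wx":0,"wy":0,"wz":0},
    {"x":0.006,"y":-0.028,"z":0.12,"wx":0,"wy":0,"wz":0},
  ],
)

```text
t: 7.37
eef_pos: [0.5223, -0.0642, 0.0663]
tool_rot: [0.0, 0.995, 0.099, -0.001]
contact_force: [0.1, 0.1, -1.8]
gripper_width: 0.53
```

```bash
python3 look.py w7 walnut jaws
python3 - <<'E'
import cv2
im=cv2.imread("pics/w7.png")[0:130,200:440]
cv2.imwrite("pics/w7c.png",cv2.resize(im,None,fx=3,fy=3))
E
```

```text
tcp [ 0.5223 -0.0642  0.0663] yaw 0.1983 t 7.3667 w 0.53
walnut 0.88 [322.9, 72.7] [ 0.6068 -0.0473  0.012 ]
```

View pics/w7c.png

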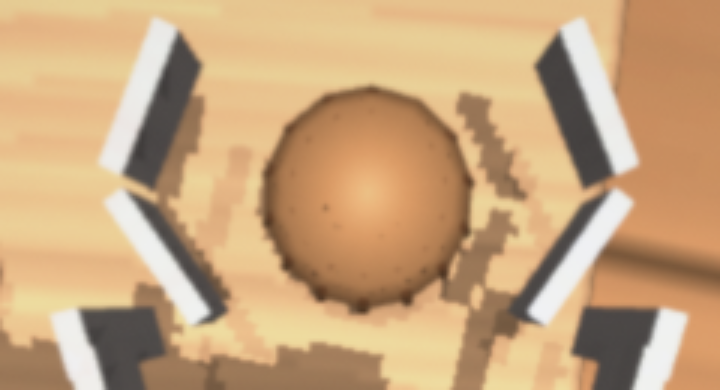

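It is centred, with the walnut at column 368 against jaw mid 369 in the crop. I'll descend to grasp height and squeeze.

Call:
jog_arm(
  plan=[
    {"x":0,"y":0,"z":0.04,"wx":0,"wy":0,"wz":0},
    {"x":0,"y":0,"z":0.1,"wx":0,"wy":0,"wz":0},
    {"x":0,"y":0,"z":0.15,"wx":0,"wy":0,"wz":0},
    {"x":0,"y":0,"z":0.175,"wx":0,"wy":0,"wz":0},
    {"x":0,"y":0,"z":0.175,"wx":0,"wy":0,"wz":0},
    {"x":0,"y":0,"z":0.175,"wx":0,"wy":0,"wz":0},
  ],
)

```text
t: 8.02
eef_pos: [0.523, -0.0642, 0.032]
tool_rot: [0.0, 0.995, 0.099, -0.001]
contact_force: [-1.0, -0.4, -0.3]
gripper_width: 0.529
```

Call:
jog_arm(
  plan=[
    {"x":0,"y":0,"z":0,"wx":0,"wy":0,"wz":0},
    {"x":0,"y":0,"z":0,"wx":0,"wy":0,"wz":0},
    {"x":0,"y":0,"z":0,"wx":0,"wy":0,"wz":0},
    {"x":0,"y":0,"z":0,"wx":0,"wy":0,"wz":0},
    {"x":0,"y":0,"z":0,"wx":0,"wy":0,"wz":0},
  ],
  hand=-0.2,
  grip_force=20,
)

```text
t: 8.43
eef_pos: [0.5231, -0.0642, 0.0322]
tool_rot: [0.0, 0.995, 0.099, -0.0]
contact_force: [0.3, -0.4, -1.2]
gripper_width: 0.42
```

```bash
python3 look.py w8 walnut; python3 -c "
import cv2
im=cv2.imread('pics/w8.png')[0:340,160:480]
cv2.imwrite('pics/w8c.png',cv2.resize(im,None,fx=1.6,fy=1.6))"
```

```text
tcp [ 0.5231 -0.0642  0.0322] yaw 0.1983 t 8.4333 w 0.42
walnut 0.85 [324.9, 70.9] [ 0.6061 -0.0484  0.012 ]
```

View pics/w8c.png

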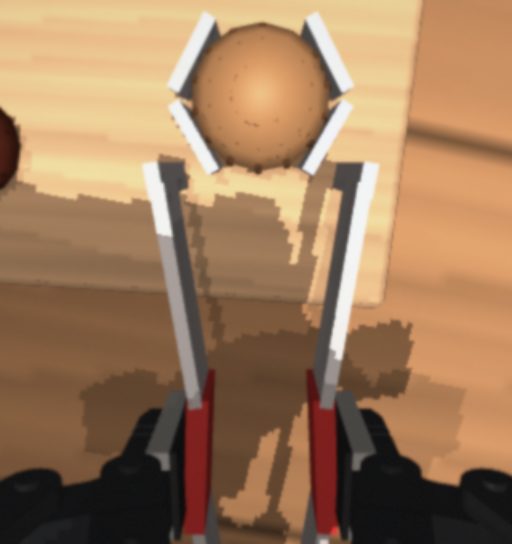

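The walnut sits in both V-cups, and the width stalled at 0.42 (35.7 mm), above the commanded 34 mm, so it is gripped. I'll lift and carry it.

Call:
jog_arm(
  plan=[
    {"x":0,"y":0,"z":-0.03,"wx":0,"wy":0,"wz":0},
    {"x":0,"y":0,"z":-0.1,"wx":0,"wy":0,"wz":0},
    {"x":0,"y":0,"z":-0.2,"wx":0,"wy":0,"wz":0},
    {"x":0,"y":0,"z":-0.32,"wx":0,"wy":0,"wz":0},
    {"x":0,"y":0,"z":-0.42,"wx":0,"wy":0,"wz":0},
    {"x":0,"y":0,"z":-0.5,"wx":0,"wy":0,"wz":0},
    {"x":0,"y":0,"z":-0.5,"wx":0,"wy":0,"wz":0},
  ],
)

```text
t: 9.12
eef_pos: [0.5254, -0.0643, 0.1358]
tool_rot: [0.001, 0.995, 0.099, 0.003]
contact_force: [0.2, -0.1, -1.3]
gripper_width: 0.421
```

Call:
jog_arm(
  plan=[
    {"x":0.01,"y":-0.05,"z":0,"wx":0,"wy":0,"wz":0},
    {"x":0.01,"y":-0.15,"z":0,"wx":0,"wy":0,"wz":0},
    {"x":0.02,"y":-0.28,"z":0,"wx":0,"wy":0,"wz":0},
    {"x":0.03,"y":-0.42,"z":0,"wx":0,"wy":0,"wz":0},
    {"x":0.04,"y":-0.57,"z":0,"wx":0,"wy":0,"wz":0},
    {"x":0.04,"y":-0.71,"z":0,"wx":0,"wy":0,"wz":0},
    {"x":0.05,"y":-0.83,"z":0,"wx":0,"wy":0,"wz":0},
    {"x":0.06,"y":-0.93,"z":0,"wx":0,"wy":0,"wz":0},
    {"x":0.06,"y":-1,"z":0,"wx":0,"wy":0,"wz":0},
    {"x":0.06,"y":-1,"z":0,"wx":0,"wy":0,"wz":0},
  ],
)

```text
t: 9.95
eef_pos: [0.496, 0.1388, 0.1346]
tool_rot: [-0.0, 0.995, 0.102, 0.002]
contact_force: [-0.1, 0.5, -0.4]
gripper_width: 0.424
```

```bash
python3 look.py w9 walnut pan; python3 -c "
from h import *
delta([.466,.331,.13],toolR(.2))"
```

```text
tcp [0.496  0.1388 0.1346] yaw 0.2041 t 9.95 w 0.424
walnut 0.91 [321.4, 67.7] [0.5895 0.1591 0.012 ]
pan 0.91 [10.6, 59.8] [0.5528 0.3403 0.062 ]
shift [ 0.041  -0.9984  0.0213] turn [ 0.0008 -0.0011 -0.0006]
```

Call:
jog_arm(
  plan=[
    {"x":0.01,"y":-0.05,"z":0,"wx":0,"wy":0,"wz":0},
    {"x":0.01,"y":-0.15,"z":0,"wx":0,"wy":0,"wz":0},
    {"x":0.02,"y":-0.28,"z":0,"wx":0,"wy":0,"wz":0},
    {"x":0.03,"y":-0.42,"z":0,"wx":0,"wy":0,"wz":0},
    {"x":0.04,"y":-0.57,"z":0,"wx":0,"wy":0,"wz":0},
    {"x":0.04,"y":-0.71,"z":0,"wx":0,"wy":0,"wz":0},
    {"x":0.04,"y":-0.83,"z":0,"wx":0,"wy":0,"wz":0},
    {"x":0.04,"y":-0.92,"z":0,"wx":0,"wy":0,"wz":0},
    {"x":0.04,"y":-0.98,"z":0,"wx":0,"wy":0,"wz":0},
    {"x":0.04,"y":-0.98,"z":0,"wx":0,"wy":0,"wz":0},
  ],
)

```text
t: 10.93
eef_pos: [0.4656, 0.3302, 0.1342]
tool_rot: [0.0, 0.995, 0.1, 0.002]
contact_force: [-1.0, -0.0, -1.0]
gripper_width: 0.422
```

```bash
python3 look.py w10 walnut pan; python3 -c "
from h import *
for c in('top','scene'):
    cams.read_camera(c);print(c,[(d['confidence'],onplane(c,d['location'],.062)) for d in finder.place_of(c,'pan')])
im=cv2.imread('pics/w10.png');g=cv2.cvtColor(im,cv2.COLOR_BGR2GRAY)
delta([.466,.331,.13],toolR(.2))"
```

```text
tcp [0.4656 0.3302 0.1342] yaw 0.201 t 10.9333 w 0.422
walnut 0.65 [324.8, 68.8] [0.5588 0.3475 0.012 ]
top [(0.64, array([0.5529711 , 0.35081815, 0.062     ])), (0.58, array([ 0.54066756, -0.28517136,  0.062     ]))]
scene [(0.58, array([0.56235012, 0.34156263, 0.062     ]))]
shift [-0.0008 -0.026   0.0214] turn [ 0.001  -0.0012 -0.0013]
```

Call:
jog_arm(
  plan=[
    {"x":0,"y":0,"z":0.03,"wx":0,"wy":0,"wz":0},
    {"x":0,"y":0,"z":0.08,"wx":0,"wy":0,"wz":0},
    {"x":0,"y":0,"z":0.13,"wx":0,"wy":0,"wz":0},
    {"x":0,"y":0,"z":0.18,"wx":0,"wy":0,"wz":0},
    {"x":0,"y":0,"z":0.22,"wx":0,"wy":0,"wz":0},
    {"x":0,"y":0,"z":0.245,"wx":0,"wy":0,"wz":0},
    {"x":0,"y":0,"z":0.245,"wx":0,"wy":0,"wz":0},
    {"x":0,"y":0,"z":0.245,"wx":0,"wy":0,"wz":0},
  ],
)

```text
t: 11.95
eef_pos: [0.4671, 0.3258, 0.0848]
tool_rot: [0.002, 0.995, 0.098, 0.002]
contact_force: [-0.8, -1.1, -1.1]
gripper_width: 0.422
```

Run:
```python
from h import *
print(tool()[0],tool()[2]["contact_force"])
P=[]
k=cams.get_calibration("scene")
im=cams.read_camera("scene")[:,:,::-1]
u=proj("scene",[.551,.347,.065])[0];print(u)
c,r=u.astype(int);cv2.imwrite("pics/s2.png",cv2.resize(im[r-50:r+50,c-70:c+70],None,fx=5,fy=5,interpolation=cv2.INTER_CUBIC))
for c in("scene","top"):
    if c=="top":cams.read_camera(c)
    print([(d["confidence"],d["location"],onplane(c,d["location"],.062)) for d in finder.place_of(c,"walnut")])
```

```text
[0.46712453 0.32580585 0.08483819] [-0.78478569 -1.06650742 -1.10540153]
[448.82964126 191.63041009]
[(0.55, [448.9, 192.4], array([0.55106231, 0.34773082, 0.062     ]))]
[(0.59, [401.7, 175.6], array([ 0.54005658, -0.27500563,  0.062     ])), (0.39, [204.2, 171.3], array([0.55487253, 0.33870882, 0.062     ]))]
```

Call:
jog_arm(
  plan=[
    {"x":0,"y":0,"z":0.005,"wx":0,"wy":0,"wz":0},
    {"x":0,"y":0,"z":0.01,"wx":0,"wy":0,"wz":0},
    {"x":0,"y":0,"z":0.01,"wx":0,"wy":0,"wz":0},
    {"x":0,"y":0,"z":0.01,"wx":0,"wy":0,"wz":0},
  ],
)

```text
t: 12.48
eef_pos: [0.4677, 0.326, 0.0838]
tool_rot: [0.001, 0.995, 0.098, 0.002]
contact_force: [-0.3, 0.0, -1.9]
gripper_width: 0.423
```

Call:
jog_arm(
  plan=[
    {"x":0,"y":0,"z":0.005,"wx":0,"wy":0,"wz":0},
    {"x":0,"y":0,"z":0.01,"wx":0,"wy":0,"wz":0},
    {"x":0,"y":0,"z":0.01,"wx":0,"wy":0,"wz":0},
    {"x":0,"y":0,"z":0.01,"wx":0,"wy":0,"wz":0},
  ],
)

```text
t: 12.82
eef_pos: [0.4677, 0.326, 0.0818]
tool_rot: [0.001, 0.995, 0.098, 0.002]
contact_force: [-0.3, 0.2, -1.0]
gripper_width: 0.424
```

Call:
jog_arm(
  plan=[
    {"x":0,"y":0,"z":0.007,"wx":0,"wy":0,"wz":0},
    {"x":0,"y":0,"z":0.007,"wx":0,"wy":0,"wz":0},
    {"x":0,"y":0,"z":0.007,"wx":0,"wy":0,"wz":0},
    {"x":0,"y":0,"z":0.007,"wx":0,"wy":0,"wz":0},
  ],
)

```text
t: 13.15
eef_pos: [0.4678, 0.3261, 0.0805]
tool_rot: [0.001, 0.995, 0.098, 0.003]
contact_force: [0.2, 0.3, 0.2]
gripper_width: 0.421
```

Call:
jog_arm(
  plan=[
    {"x":0,"y":0,"z":0.005,"wx":0,"wy":0,"wz":0},
    {"x":0,"y":0,"z":0.005,"wx":0,"wy":0,"wz":0},
    {"x":0,"y":0,"z":0.005,"wx":0,"wy":0,"wz":0},
  ],
)

```text
t: 13.4
eef_pos: [0.4678, 0.3262, 0.0795]
tool_rot: [0.001, 0.995, 0.098, 0.003]
contact_force: [-0.5, -0.8, 0.9]
gripper_width: 0.423
```

The force rose from −1.1 to +0.9 N, so the walnut is on the pan floor. I'll open the jaws to the held-open width.

Call:
jog_arm(
  plan=[
    {"x":0,"y":0,"z":0,"wx":0,"wy":0,"wz":0},
    {"x":0,"y":0,"z":0,"wx":0,"wy":0,"wz":0},
    {"x":0,"y":0,"z":0,"wx":0,"wy":0,"wz":0},
  ],
  hand=-0.08,
)

```text
t: 13.65
eef_pos: [0.4677, 0.3261, 0.0794]
tool_rot: [0.001, 0.995, 0.098, 0.002]
contact_force: [-0.4, -0.8, -1.2]
gripper_width: 0.462
```

Call:
jog_arm(
  plan=[
    {"x":0,"y":0,"z":0,"wx":0,"wy":0,"wz":0},
    {"x":0,"y":0,"z":0,"wx":0,"wy":0,"wz":0},
    {"x":0,"y":0,"z":0,"wx":0,"wy":0,"wz":0},
    {"x":0,"y":0,"z":0,"wx":0,"wy":0,"wz":0},
  ],
  hand=0.06,
)

```text
t: 13.98
eef_pos: [0.4677, 0.326, 0.0793]
tool_rot: [0.001, 0.995, 0.098, 0.002]
contact_force: [0.2, -0.7, -0.8]
gripper_width: 0.53
```

Call:
jog_arm(
  plan=[
    {"x":0,"y":0,"z":-0.03,"wx":0,"wy":0,"wz":0},
    {"x":0,"y":0,"z":-0.08,"wx":0,"wy":0,"wz":0},
    {"x":0,"y":0,"z":-0.15,"wx":0,"wy":0,"wz":0},
    {"x":0,"y":0,"z":-0.22,"wx":0,"wy":0,"wz":0},
    {"x":0,"y":0,"z":-0.28,"wx":0,"wy":0,"wz":0},
    {"x":0,"y":0,"z":-0.28,"wx":0,"wy":0,"wz":0},
  ],
)

```text
t: 14.48
eef_pos: [0.4689, 0.3275, 0.1387]
tool_rot: [-0.0, 0.995, 0.098, 0.005]
contact_force: [0.5, 0.9, -0.3]
gripper_width: 0.529
```

```bash
python3 look.py w11 walnut pan
python3 - <<'E'
from h import *
# tongs in tool: compare jaw region with w4
k=cams.get_calibration("wrist");a=cv2.imread("pics/w4.png");b=cv2.imread("pics/w11.png")
for nm,im in(("w4",a),("w11",b)):
    hsv=cv2.cvtColor(im,cv2.COLOR_BGR2HSV)
    m=((hsv[...,0]<8)|(hsv[...,0]>172))&(hsv[...,1]>170)&(hsv[...,2]>70);m[:,:250]=0;m[:,400:]=0;m[:220]=0;m[345:]=0
    n,l,st,ce=cv2.connectedComponentsWithStats(m.astype(np.uint8))
    print(nm,[(st[i][:4].tolist(),ce[i].round(1).tolist()) for i in range(1,n) if st[i,4]>300])
g=[cv2.cvtColor(x,cv2.COLOR_BGR2GRAY) for x in(a,b)]
for n,(x0,y0,x1,y1) in dict(LV=(230,5,280,110),RV=(370,5,415,110)).items():
    t=g[0][y0:y1,x0:x1];r=cv2.matchTemplate((g[1][0:y1+12,x0-12:x1+12]>215).astype(np.uint8),(t>215).astype(np.uint8),cv2.TM_CCOEFF_NORMED)
    _,v,_,p=cv2.minMaxLoc(r);print(n,v,p[0]-12,p[1]-y0)
# rest pictures for return
for c in("top","scene"):
    cams.read_camera(c)
    print(c,[(d["confidence"],onplane(c,d["location"],0).round(4)) for d in finder.place_of(c,"tongs_rest")][:4],[(d["confidence"],d["location"],onplane(c,d["location"],.062).round(3)) for d in finder.place_of(c,"walnut")])
delta([.5475,-.2985,.14],toolR(.2))
E
```

```text
tcp [0.4689 0.3275 0.1387] yaw 0.1958 t 14.4833 w 0.529
walnut 0.78 [322.9, 82.0] [0.5539 0.3442 0.012 ]
w4 [([260, 231, 23, 104], [271.9, 286.2]), ([362, 231, 24, 104], [373.0, 286.0])]
w11 [([260, 250, 19, 86], [269.8, 293.4]), ([367, 250, 19, 86], [375.6, 294.4])]
LV 0.06853683292865753 -2 0
RV 0.15807417035102844 3 0
top [(0.76, array([0.336 , 0.0801, 0.    ])), (0.75, array([ 0.5476, -0.2857,  0.    ])), (0.71, array([ 0.3641, -0.2056,  0.    ])), (0.6, array([ 0.2616, -0.4138,  0.    ]))] [(0.57, [204.2, 172.8], array([0.55 , 0.338, 0.062])), (0.38, [405.1, 178.6], array([ 0.531, -0.285,  0.062]))]
scene [(0.77, array([ 0.2646, -0.4112,  0.    ])), (0.75, array([ 0.5503, -0.2968, -0.    ])), (0.63, array([ 0.517 , -0.4677,  0.    ])), (0.63, array([ 0.356 ,  0.0768, -0.    ]))] [(0.56, [445.1, 195.0], array([0.558, 0.329, 0.062]))]
shift [-0.2139  3.1408 -0.0172] turn [ 0.001  -0.0011 -0.0013]
```

Run:
```python
from h import *
for f in("w3","w4","w5","w7","w8","w10","w11"):
    im=cv2.imread(f"pics/{f}.png");hsv=cv2.cvtColor(im,cv2.COLOR_BGR2HSV)
    m=((hsv[...,0]<10)|(hsv[...,0]>170))&(hsv[...,1]>140)&(hsv[...,2]>25);m[:,:250]=0;m[:,400:]=0;m[:215]=0;m[345:]=0
    n,l,st,ce=cv2.connectedComponentsWithStats(m.astype(np.uint8))
    print(f,[(st[i][:4].tolist(),ce[i].round(1).tolist()) for i in range(1,n) if st[i,4]>300])
g=[cv2.imread(f"pics/{f}.png").astype(int).min(2) for f in("w4","w11")]
# jaw inner dark faces / arm silhouettes along some rows
for r in(30,80,115,150,200,225):
    print(r,[ [ (i,int(v)) for i,v in enumerate(np.diff(x[r])) if abs(v)>45 and 190<i<450] for x in g])
```

```text
w3 [([260, 230, 26, 108], [272.5, 286.5]), ([357, 230, 29, 108], [372.3, 286.2])]
w4 [([259, 229, 25, 107], [272.0, 285.3]), ([362, 228, 24, 108], [372.8, 285.1])]
w5 [([260, 231, 24, 105], [271.9, 286.2]), ([361, 231, 25, 109], [373.2, 287.8])]
w7 [([260, 231, 25, 106], [272.0, 286.3]), ([361, 231, 25, 105], [373.0, 287.1])]
w8 [([274, 230, 21, 105], [283.7, 287.2]), ([351, 230, 21, 105], [361.5, 287.1])]
w10 [([274, 230, 21, 104], [283.8, 286.8]), ([351, 230, 22, 105], [361.4, 286.7])]
w11 [([260, 231, 24, 106], [272.2, 286.6]), ([361, 231, 26, 105], [372.8, 287.1])]
30 [[(241, 56), (250, -59), (251, -65), (392, 46), (393, 77), (403, -61)], [(250, -55), (262, 49), (263, 53), (381, -59), (382, -52), (394, 58)]]
80 [[(242, 60), (253, -67), (254, -47), (390, 56), (391, 70), (401, -56), (402, -50)], [(253, -51), (293, -49), (294, -59), (384, -55), (391, 54)]]
115 [[(218, 70), (219, 65), (230, -58), (413, 46), (414, 64), (425, -67), (426, -51)], [(356, 49), (390, -69), (391, -47)]]
150 [[(230, 47), (403, 52), (404, 87), (414, -71)], [(391, -70), (392, -46), (405, 67)]]
200 [[(244, 47), (390, 78), (391, 57), (400, -68)], [(391, 65), (447, -49)]]
225 [[(251, 48), (383, 64), (384, 76), (392, -51), (393, -69)], [(384, 63), (393, -56)]]
```

The red pads' extents match the earlier frames, so the tongs have not slipped, and the walnut reads as being in the pan. I'll return along the same route.

Call:
jog_arm(
  plan=[
    {"x":0,"y":0.06,"z":0,"wx":0,"wy":0,"wz":0},
    {"x":-0.01,"y":0.2,"z":0,"wx":0,"wy":0,"wz":0},
    {"x":-0.02,"y":0.36,"z":0,"wx":0,"wy":0,"wz":0},
    {"x":-0.03,"y":0.52,"z":0,"wx":0,"wy":0,"wz":0},
    {"x":-0.04,"y":0.68,"z":0,"wx":0,"wy":0,"wz":0},
    {"x":-0.05,"y":0.84,"z":0,"wx":0,"wy":0,"wz":0},
    {"x":-0.06,"y":0.95,"z":0,"wx":0,"wy":0,"wz":0},
    {"x":-0.07,"y":1,"z":0,"wx":0,"wy":0,"wz":0},
  ],
)

```text
t: 15.6
eef_pos: [0.4926, 0.1219, 0.1351]
tool_rot: [0.002, 0.995, 0.095, 0.002]
contact_force: [-0.5, -0.5, -0.6]
gripper_width: 0.528
```

Call:
jog_arm(
  plan=[
    {"x":0,"y":0.06,"z":0,"wx":0,"wy":0,"wz":0},
    {"x":-0.01,"y":0.2,"z":0,"wx":0,"wy":0,"wz":0},
    {"x":-0.02,"y":0.36,"z":0,"wx":0,"wy":0,"wz":0},
    {"x":-0.03,"y":0.52,"z":0,"wx":0,"wy":0,"wz":0},
    {"x":-0.04,"y":0.68,"z":0,"wx":0,"wy":0,"wz":0},
    {"x":-0.05,"y":0.84,"z":0,"wx":0,"wy":0,"wz":0},
    {"x":-0.06,"y":0.95,"z":0,"wx":0,"wy":0,"wz":0},
    {"x":-0.07,"y":1,"z":0,"wx":0,"wy":0,"wz":0},
  ],
)

```text
t: 16.27
eef_pos: [0.5167, -0.0808, 0.136]
tool_rot: [0.003, 0.996, 0.093, 0.002]
contact_force: [-0.6, -0.1, -1.4]
gripper_width: 0.533
```

Call:
jog_arm(
  plan=[
    {"x":0,"y":0.06,"z":0,"wx":0,"wy":0,"wz":0},
    {"x":-0.01,"y":0.2,"z":0,"wx":0,"wy":0,"wz":0},
    {"x":-0.02,"y":0.36,"z":0,"wx":0,"wy":0,"wz":0},
    {"x":-0.03,"y":0.52,"z":0,"wx":0,"wy":0,"wz":0},
    {"x":-0.04,"y":0.68,"z":0,"wx":0,"wy":0,"wz":0},
    {"x":-0.05,"y":0.84,"z":0,"wx":0,"wy":0,"wz":0},
    {"x":-0.06,"y":0.95,"z":0,"wx":0,"wy":0,"wz":0},
    {"x":-0.07,"y":1,"z":0,"wx":0,"wy":0,"wz":0},
  ],
)

```text
t: 16.93
eef_pos: [0.54, -0.2827, 0.1371]
tool_rot: [0.004, 0.996, 0.092, 0.002]
contact_force: [-0.0, -0.4, -1.4]
gripper_width: 0.53
```

```bash
python3 -c "
from h import *
print(tool()[0],tool()[2]['gripper_width'],tool()[2]['t'])
delta([.549,-.2985,.135],toolR(.2))"
```

```text
[ 0.54000865 -0.28272193  0.13710751] 0.529990733633085 16.9333
shift [0.0298 0.0857 0.0113] turn [ 0.0024 -0.0008 -0.0052]
```

Call:
jog_arm(
  plan=[
    {"x":0.03,"y":0.086,"z":0.011,"wx":0.002,"wy":-0.001,"wz":-0.005},
    {"x":0.03,"y":0.086,"z":0.011,"wx":0.002,"wy":-0.001,"wz":-0.005},
    {"x":0.03,"y":0.086,"z":0.011,"wx":0.002,"wy":-0.001,"wz":-0.005},
    {"x":0.03,"y":0.086,"z":0.011,"wx":0.002,"wy":-0.001,"wz":-0.005},
  ],
)

```text
t: 17.27
eef_pos: [0.5492, -0.2963, 0.1347]
tool_rot: [-0.0, 0.995, 0.1, -0.0]
contact_force: [-0.5, -0.0, -1.3]
gripper_width: 0.532
```

```bash
cat > cmp.py <<'E'
from h import *
a=cv2.imread("pics/w4.png",0)
p,r,s=tool();b=cams.read_camera("wrist");cv2.imwrite("pics/w12.png",b[:,:,::-1]);b=cv2.cvtColor(b,cv2.COLOR_RGB2GRAY)
print(p.round(4),r.as_euler("xyz",degrees=True).round(2),s["t"])
# ECC between w4 and now on static-scene mask (rest + purple stand + table)
M=np.zeros_like(a);M[112:258,270:366]=255;M[195:335,440:575]=255;M[60:230,60:215]=255
mi,ma=np.eye(2,3,dtype=np.float32),None
cc,W=cv2.findTransformECC(a,b,mi,cv2.MOTION_EUCLIDEAN,(3,200,1e-6),M,5)
print("cc",cc,"rot deg",np.degrees(np.arctan2(W[1,0],W[0,0])))
q=W@np.array([318,186,1]);print("rest shift px",q-[318,186])
# same for tongs (should be ~0)
E
python3 cmp.py; python3 -c "
from h import *
print(R.from_quat([.995,.099,.005,.004]).as_euler('xyz',degrees=True))
delta([.549,-.2985,.135],toolR(.2))"
```

```text
[ 0.5492 -0.2963  0.1347] [-1.7997e+02  4.0000e-02  1.1540e+01] 17.2667
cc 0.9929295849778743 rot deg 0.33292487
rest shift px [ 4.39091456 -1.30148339]
[179.4871062   -0.52479188  11.3665188 ]
shift [-0.0031  0.011  -0.0008] turn [-0.0001  0.0002  0.0005]
```

Call:
jog_arm(
  plan=[
    {"x":-0.003,"y":0.012,"z":0.05,"wx":0,"wy":0,"wz":0},
    {"x":-0.003,"y":0.012,"z":0.15,"wx":0,"wy":0,"wz":0},
    {"x":-0.003,"y":0.012,"z":0.26,"wx":0,"wy":0,"wz":0},
    {"x":-0.003,"y":0.012,"z":0.35,"wx":0,"wy":0,"wz":0},
    {"x":-0.003,"y":0.012,"z":0.42,"wx":0,"wy":0,"wz":0},
    {"x":-0.003,"y":0.012,"z":0.45,"wx":0,"wy":0,"wz":0},
    {"x":-0.003,"y":0.012,"z":0.45,"wx":0,"wy":0,"wz":0},
    {"x":-0.003,"y":0.012,"z":0.45,"wx":0,"wy":0,"wz":0},
  ],
)

```text
t: 17.98
eef_pos: [0.5491, -0.2981, 0.0449]
tool_rot: [-0.0, 0.995, 0.101, -0.0]
contact_force: [0.4, 0.4, -0.0]
gripper_width: 0.527
```

```bash
sed -e 's/w4/w3/;s/w12/w13/' -e 's/^M=.*/M=np.zeros_like(a);M[108:330,285:358]=255;M[270:330,520:640]=255/' cmp.py > cmp2.py; python3 cmp2.py;  python3 -c "
from h import *
delta([.548,-.2981,.0307],toolR(.2))"
```

```text
[ 0.5491 -0.2981  0.0449] [-1.7996e+02  5.0000e-02  1.1590e+01] 17.9833
cc 0.800584622615833 rot deg -2.946527
rest shift px [-7.54457078 -2.5971073 ]
shift [-0.0074 -0.0035  0.0742] turn [ 0.0001 -0.0001  0.0007]
```

Call:
jog_arm(
  plan=[
    {"x":-0.005,"y":-0.001,"z":0.02,"wx":0,"wy":0,"wz":0},
    {"x":-0.005,"y":-0.001,"z":0.04,"wx":0,"wy":0,"wz":0},
    {"x":-0.005,"y":-0.001,"z":0.055,"wx":0,"wy":0,"wz":0},
    {"x":-0.005,"y":-0.001,"z":0.065,"wx":0,"wy":0,"wz":0},
    {"x":-0.005,"y":-0.001,"z":0.065,"wx":0,"wy":0,"wz":0},
    {"x":-0.005,"y":-0.001,"z":0.065,"wx":0,"wy":0,"wz":0},
  ],
)

```text
t: 18.53
eef_pos: [0.5485, -0.2985, 0.0324]
tool_rot: [0.0, 0.995, 0.101, 0.0]
contact_force: [-0.5, 0.1, -0.9]
gripper_width: 0.532
```

```bash
python3 cmp2.py;  python3 -c "
from h import *
delta([.548,-.2981,.0307],toolR(.2))"
```

```text
[ 0.5485 -0.2985  0.0324] [180.    -0.    11.58] 18.5333
cc 0.9848892354341446 rot deg -0.08290363
rest shift px [-0.83413954  0.11804276]
shift [-0.0025 -0.0028  0.0093] turn [ 0.0001 -0.0001  0.0007]
```

The view is within 1 px of the one at the original grasp. I'll lower until it touches.

Call:
jog_arm(
  plan=[
    {"x":-0.001,"y":-0.002,"z":0.007,"wx":0,"wy":0,"wz":0},
    {"x":-0.001,"y":-0.002,"z":0.009,"wx":0,"wy":0,"wz":0},
    {"x":-0.001,"y":-0.002,"z":0.009,"wx":0,"wy":0,"wz":0},
  ],
)

```text
t: 18.83
eef_pos: [0.5485, -0.2983, 0.0308]
tool_rot: [0.0, 0.995, 0.101, 0.0]
contact_force: [-0.6, -0.6, 0.2]
gripper_width: 0.53
```

Call:
jog_arm(
  plan=[
    {"x":0,"y":0,"z":0.005,"wx":0,"wy":0,"wz":0},
    {"x":0,"y":0,"z":0.005,"wx":0,"wy":0,"wz":0},
    {"x":0,"y":0,"z":0.005,"wx":0,"wy":0,"wz":0},
  ],
)

```text
t: 19.08
eef_pos: [0.5487, -0.2983, 0.0302]
tool_rot: [0.0, 0.995, 0.101, 0.001]
contact_force: [-0.4, 0.4, 3.7]
gripper_width: 0.529
```

Contact (+3.7 N): the tongs are on the ribs. I'll release and then rise.

Call:
jog_arm(
  plan=[
    {"x":0,"y":0,"z":0,"wx":0,"wy":0,"wz":0},
    {"x":0,"y":0,"z":0,"wx":0,"wy":0,"wz":0},
    {"x":0,"y":0,"z":0,"wx":0,"wy":0,"wz":0},
  ],
  hand=0.2,
)

```text
t: 19.33
eef_pos: [0.5486, -0.2983, 0.03]
tool_rot: [0.0, 0.995, 0.101, 0.0]
contact_force: [0.9, 0.5, -0.8]
gripper_width: 0.602
```

Call:
jog_arm(
  plan=[
    {"x":0,"y":0,"z":0,"wx":0,"wy":0,"wz":0},
    {"x":0,"y":0,"z":0,"wx":0,"wy":0,"wz":0},
    {"x":0,"y":0,"z":0,"wx":0,"wy":0,"wz":0},
    {"x":0,"y":0,"z":0,"wx":0,"wy":0,"wz":0},
    {"x":0,"y":0,"z":0,"wx":0,"wy":0,"wz":0},
    {"x":0,"y":0,"z":0,"wx":0,"wy":0,"wz":0},
  ],
  hand=1,
)

```text
t: 19.83
eef_pos: [0.5486, -0.2983, 0.03]
tool_rot: [0.0, 0.995, 0.101, 0.0]
contact_force: [-0.3, -0.2, -0.1]
gripper_width: 0.997
```

Call:
jog_arm(
  plan=[
    {"x":0,"y":0,"z":-0.05,"wx":0,"wy":0,"wz":0},
    {"x":0,"y":0,"z":-0.15,"wx":0,"wy":0,"wz":0},
    {"x":0,"y":0,"z":-0.3,"wx":0,"wy":0,"wz":0},
    {"x":0,"y":0,"z":-0.5,"wx":0,"wy":0,"wz":0},
    {"x":0,"y":0,"z":-0.7,"wx":0,"wy":0,"wz":0},
    {"x":0,"y":0,"z":-0.85,"wx":0,"wy":0,"wz":0},
    {"x":0,"y":0,"z":-0.85,"wx":0,"wy":0,"wz":0},
    {"x":0,"y":0,"z":-0.85,"wx":0,"wy":0,"wz":0},
  ],
)

```text
t: 20.5
eef_pos: [0.5498, -0.2988, 0.2033]
tool_rot: [0.002, 0.995, 0.101, 0.003]
contact_force: [0.4, 0.1, -0.8]
gripper_width: 1.001
```

```bash
python3 look.py w14 tongs jaws tongs_rest
python3 - <<'E'
from h import *
im=cams.read_camera("top")[:,:,::-1];a=cv2.resize(im[130:215,160:250],(400,378),interpolation=cv2.INTER_CUBIC)
for c in("top","scene"):
    if c=="scene":cams.read_camera(c)
    print(c,[(d["confidence"],d["location"],onplane(c,d["location"],.062).round(3)) for d in finder.place_of(c,"walnut")])
b=cv2.resize(cv2.imread("pics/w14.png")[30:310,200:450],(338,378))
cv2.imwrite("pics/fin.png",np.hstack([a,b]))
E
```

```text
tcp [ 0.5498 -0.2988  0.2033] yaw 0.202 t 20.5 w 1.001
tongs_rest 0.74 [321.1, 173.2] [ 0.5512 -0.2977  0.    ]
tongs_rest 0.62 [465.8, 242.2] [ 0.5076 -0.4682  0.    ]
top [(0.43, [207.2, 175.4], array([0.542, 0.329, 0.062]))]
scene [(0.52, [445.5, 193.0], array([0.55 , 0.336, 0.062]))]
```

View pics/fin.png

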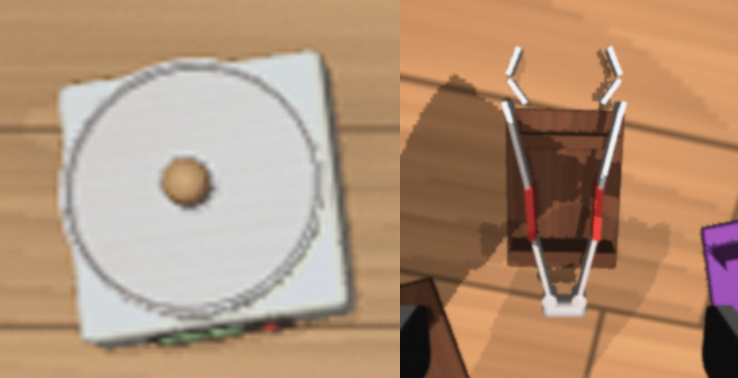

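The walnut sits near the pan centre, at (186,182) in the composite. The tongs lie straight and open on the small dark rest, and the gripper is clear.

```bash
python3 -c "
from h import *
print(bot.hand_in())"
```

```text
the job is handed in; nothing more can be done
None
```

The job is done and handed in at about 20.7 s. I took the tongs from the small dark rest and gripped the walnut with them. I lowered it onto the pan floor before opening the jaws, then laid the tongs back on their rest and let go.

**Last checks:**
- **Walnut:** the final top picture shows it close to the pan's centre. The force rose from −1.1 to +0.9 N as it touched the floor, before I let go.
- **Tongs:** they lie straight and open on the ribs. Just before I set them down, the wrist view matched the original grasp view to within 1 px.
- **Gripper:** it is fully open, at TCP height 0.20 m, touching nothing.

**Disagreements:** the networks' walnut positions from the two fixed cameras differed by up to about 1 cm. An image comparison I made 14 mm above the rest was unreliable, so I ignored it and repeated it lower down. The wrist network did not report the tongs in its last picture, so I judged their place by eye.

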